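Aim the bench lamp at the clay flower

ROBOT

A 6-joint arm with a two-finger parallel gripper is mounted at the origin on the work surface. World frame = base frame: x ahead of the robot, y to its left, z up, the work surface at z = 0. Lengths are in m, angles in rad, forces in N, time in s.
With the tool pointing down it reaches from about 0.375 to 0.975 m from the base axis. Payload 3.8 kg.
Tool frame: the origin (TCP) lies midway between the tips of the shut fingers; the grasp point (between the pads) lies 19 mm behind it; z points along the fingers, y is the line along which they close (so a half turn about z gives the same grasp; the last joint's range is limited). The gripper opens to 85 mm and grips with 20 to 120 N. Pads are 22 mm wide; open, the fingers measure 114 mm over their backs; the gripper's body (76 mm by 85 mm) begins 54 mm behind the grasp point. The pads swing forward as they close: fully open they stand 13 mm farther back than shut.
Start: joints at [-1.296, 0.264, 1.604, -0, 1.274, -0.037], TCP at [0.207, -0.642, 0.231] pointing down, gripper open.
Joint ranges: [-2.63, 2.63], [-0.94, 2.18], [0.31, 2.57], [-1.31, 4.45], [0, 2.66], [-2.55, 2.55]. Speed limits (rad/s): [2.57, 2.57, 3.14, 3.14, 3.14, 3.14].

INTERFACE

Orientations are given as a rotation vector (axis times angle).
In Python, from workcell import bot gives the robot as it stands.
- The arm moves only by the tool step_arm, never from a script. Its argument "motion" is a list of rows, each a list of 5 numbers: the finger opening in cm, from 0 to 8.54, then the shift along the tool's x, y, z in cm, then the turn about the tool's z in degrees. In form: [[claw, dx, dy, dz, twist], ...]. A call has 1 to 20 rows; each row is the pose to reach, as a shift and turn from the pose commanded when the call began, along the tool's axes at that moment; what a row does not reach only later rows make up. A row lasts 1/10 s, in which the tool goes at most 50 mm and 8.59 degrees, less where a joint would pass 70% of its speed; a pose out of reach is approached as far as the arm can. A call with a gripper value outside its range is refused whole. The fingers move at their own pace and stop on an object; "force" is the grip in N (left out, the last holds). Time passes only in rows, so rows that repeat a pose let the fingers close. It gives the time, the measured TCP pose, the force, the opening and the grip force at its end, in the units of the state.
- bot.read_state(): the state, without advancing time (a new reading comes with each control period).
- bot.read_camera(name): name is "scene" or "top"; returns (picture, depth): 420x560x3 uint8, red, green, blue; 420x560 float32, m along the optical axis (not along the pixel's ray), 0 where there is no reading.
- bot.calibration(name): a dict with "mtx" (3x3 intrinsics, pixels), "k1" (the pictures are not rectified: a ray, as slopes to the right and down, at radius r is drawn at 1 + k1 r^2 times it, then the intrinsics apply), "origin" and "orientation" of the camera in the world. Camera axes: x right, y up, looking along -z (the intrinsics and any distortion apply to the point x, -y, -z); pixel columns grow to the right and rows downward; lengths in m; the calibration is good to about 2 mm. A picture is of the moment at which its call begins. calibration takes no time and is no camera call.
- bot.finish_job(): hands the job in; it is judged then, once.
The state is a dict: "time": time; "q": joint angles; "joint_vel": joint speeds; "joint_torque": joint torques, N m; "tool_pos": TCP position; "tcp_rot": TCP orientation; "wrist_force": force on the tool from outside, world axes, zero at the start; "torque": the same for the moment, N m; "width": opening from 0.0 (shut) to 1.0 (fully open); "grip_force": force on a finger pad.
Only numpy, scipy, OpenCV 4.12 (cv2) and the standard library are available. Lean on these libraries where they do the work, as an engineer would, in place of code of your own. Each camera call takes 0.05 s, during which the arm holds its last target. There are 200 camera calls.

TASK

The clay flower is to be carved next: swivel and tilt the bench lamp by the black ball at its tail until the lamp points straight at the middle of the flower, then let go. Do not shift the flower or the teardrop.

Things in the scene. Friction and masses are not known exactly. Their poses are not given: they have to be found in the camera images.
- lamp_pivot (a point): Middle of the dark lamp head, where swivel and tilt axes cross, 200 mm above the table over the centre of the fixed round foot (140 mm across). Own x axis: the way the lamp shines, y level to its left. White lens (92 mm) 68 mm ahead; fork 86 mm wide. Swivels 86 degrees either way from the foot's front, tilts 14 degrees up to 72 down; starts about level. Friction joints, stay where left.
- lamp_knob (a point): Centre of the black ball, 28 mm across, on a thin 10 mm stem (50 mm long) at the tail of the lamp head, 110 mm behind lamp_pivot: the line from ball through pivot is where the lamp shines. Ball up, lamp points down; ball left, lamp swings right. Same axes as lamp_pivot. Takes 2 to 3 N to move. Pinch it from above, a finger on either side of the stem; it can turn between the fingers.
- flower: The clay flower: grey-brown, six round petals about a round middle, 83 mm across, 13 mm thick (17 mm at the middle), loose on the table in front of the lamp to one side, 160 to 230 mm from the foot's centre. Origin at the middle of its underside, z up.
- teardrop: The clay teardrop: same clay, 89 mm long, 40 mm wide, 11 mm thick, one end round, the other narrow; loose on the other side of the lamp's front. Origin on its underside, about its middle, x towards the narrow end. Not to be moved.
Not all that is in view belongs to the job. Of the things shaped like the part that bears lamp_pivot, the dark steel one is meant. Leave any orange look-alike of the flower alone.

How it is judged:
At the end, for the whole second after the job is handed in: The line from the ball through the lamp's pivot passes within 45 mm of the flower's origin both sideways and up-down, measured square to that line (about 10 degrees in swivel and in tilt), and stays so (y of flower in the frame of lamp_knob between -0.045 and 0.045 m and z of flower in the frame of lamp_knob between -0.045 and 0.045 m); the robot touches nothing.
It fails at once if the flower is shifted more than 15 mm (distance of flower from where it was at the start of the episode above 0.015 m).
It fails at once if the teardrop is shifted more than 15 mm (distance of teardrop from where it was at the start of the episode above 0.015 m).
It also fails if it takes over 32 s, if anything falls off the work surface, if the arm or the gripper's body presses on something with over 40 N, if the wrist force passes 120 N, or if a joint passes its speed limit or range.

## Working session

There is one attempt and no reset: what is moved stays moved. The work goes in short steps, Python scripts to look and compute and a tool call to move; the robot and the scene stay as the last step left them, time stands still between calls to the robot, and variables do not carry over. Pictures are saved under pics/ and viewed, at most 10 in all, crops included, and the job is handed in when it is done.

Besides the shell and the picture viewer there is one more tool, called as a command line: name --pt "numbers of a row" for each row, then --argument value for the rest. step_arm: Moves the arm, as the interface text tells. Its arguments: {"type":"object","properties":{"motion":{"type":"array","items":{"type":"array","items":{"type":"number"}}},"force":{"type":"number"}},"required":["motion"]}

```bash
mkdir -p pics; cat > h.py <<'E'
import numpy as np, cv2
from scipy.spatial.transform import Rotation as R
from workcell import bot
def rot(o):
    o=np.array(o,float)
    return o if o.shape==(3,3) else R.from_rotvec(o).as_matrix()
def ray(n,u,v):
    c=bot.calibration(n);K=np.array(c['mtx']);k=c['k1']
    d=np.array([(u-K[0,2])/K[0,0],(v-K[1,2])/K[1,1]]);s=d.copy()
    for _ in range(20): s=d/(1+k*(s@s))
    return np.array(c['origin']),rot(c['orientation'])@np.array([s[0],-s[1],-1.])
def onz(n,u,v,z):
    o,d=ray(n,u,v);return o+d*(z-o[2])/d[2]
def dep(n,u,v,D):
    o,d=ray(n,u,v);return o+d*D[int(v),int(u)]
E
python3 - <<'E'
from h import *
for n in('scene','top'):
    p,d=bot.read_camera(n);np.savez(n+'.npz',p=p,d=d);cv2.imwrite(f'pics/{n}0.png',p[:,:,::-1]);print(n,bot.calibration(n))
print(bot.read_state())
E
```

```text
scene {'mtx': array([[439.33393832,   0.        , 281.5563145 ],
       [  0.        , 439.33393832, 212.07070625],
       [  0.        ,   0.        ,   1.        ]]), 'k1': -0.04107927526038799, 'origin': array([ 1.04318137, -0.21051492,  0.70865776]), 'orientation': array([0.65166274, 0.42575176, 1.04789098])}
top {'mtx': array([[473.73623005,   0.        , 278.06354307],
       [  0.        , 473.73623005, 205.4534541 ],
       [  0.        ,   0.        ,   1.        ]]), 'k1': -0.03564072221988996, 'origin': array([4.20211302e-01, 6.84977655e-05, 9.23053697e-01]), 'orientation': array([ 0.17436036, -0.12550928, -1.58391808])}
{'time': 0.1, 'q': array([-1.29589263e+00,  2.64712395e-01,  1.60522893e+00,  2.59085197e-06,
        1.27369119e+00, -3.68786731e-02]), 'joint_vel': array([ 0.00123445, -0.0006009 , -0.00223606,  0.0006211 ,  0.00035151,
       -0.00206394]), 'joint_torque': array([ 2.20202746e-04, -5.16703677e+01, -3.68588948e+01, -3.95728762e-05,
        6.34130789e-03, -3.67201062e-05]), 'tool_pos': array([ 0.20689562, -0.64182493,  0.23006781]), 'tcp_rot': array([-3.10149531e+00, -4.87449664e-01,  3.76336079e-04]), 'wrist_force': array([-0.45191452,  0.62015237,  0.67587833]), 'torque': array([ 0.0643846 , -0.03819145,  0.00673009]), 'grip_force': 0.0, 'width': 0.9953695251019586}
```

View pics/scene0.png

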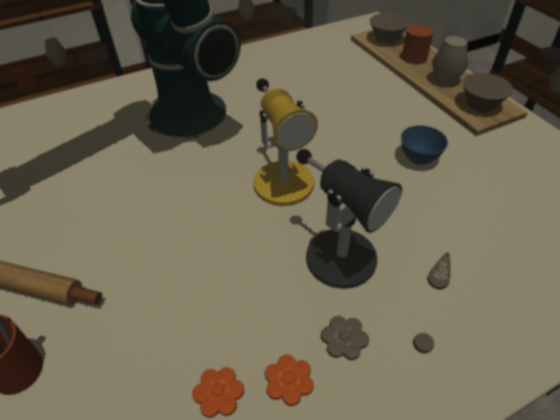

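View pics/top0.png

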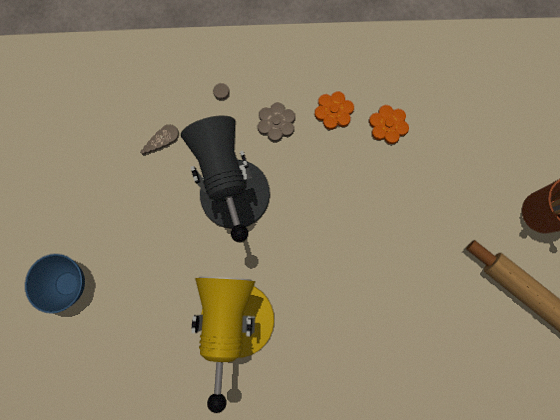

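Look-alikes:
- **Lamps:** dark steel at top (220,170), yellow at top (225,310). The dark one is meant, with its ball at top (239,233) and scene (304,157).
- **Flowers:** grey at top (276,121) and scene (345,337), orange at top (334,110) and (389,124). The grey one is meant.
- **Grey disc:** top (221,91), not part of the job.

```bash
python3 - <<'E'
from h import *
S=np.load('scene.npz');T=np.load('top.npz')
def tri(a,b):
    (o1,d1),(o2,d2)=ray('scene',*a),ray('top',*b)
    A=np.c_[d1,-d2];t=np.linalg.lstsq(A,o2-o1,rcond=None)[0]
    p,q=o1+t[0]*d1,o2+t[1]*d2;return (p+q)/2,np.linalg.norm(p-q)
print('ball',tri((304,157),(239,233)),'depth',dep('top',239,233,T['d']),dep('scene',304,157,S['d']))
print('yball',tri((262,85),(217,403)))
print('flower',onz('top',276,121,.015),onz('scene',345,337,.015),dep('top',276,121,T['d']))
print('foot top edges',[onz('top',u,v,.01).round(3) for u,v in((201,192),(270,192),(236,227))], 'scene',[onz('scene',u,v,.01).round(3) for u,v in((307,257),(377,257),(342,283))])
print('tear',onz('top',160,139,.01))
print('yellow lens top',dep('top',225,281,T['d']),dep('top',205,281,T['d']),dep('top',245,281,T['d']))
print('dark lens',dep('top',210,125,T['d']))
# dark blobs mask
p=T['p'];g=p.max(2);m=((g<25)).astype(np.uint8)
c=p[60:260,130:300,::-1];cv2.imwrite('pics/c.png',cv2.resize(np.ascontiguousarray(c),None,fx=3,fy=3,interpolation=cv2.INTER_CUBIC))
E
```

```text
ball (array([0.51873318, 0.08372355, 0.19666204]), np.float64(0.0019261068237461168)) depth [0.51602829 0.08085661 0.21392149] [0.52898024 0.07903574 0.20647346]
yball (array([0.26925663, 0.11616783, 0.19845233]), np.float64(0.002258878696414464))
flower [0.76985126 0.02847534 0.015     ] [0.7765171  0.02811866 0.015     ] [0.7688423  0.02839337 0.0176204 ]
foot top edges [array([0.627, 0.18 , 0.01 ]), array([0.624, 0.043, 0.01 ]), array([0.556, 0.11 , 0.01 ])] scene [array([0.596, 0.054, 0.01 ]), array([0.659, 0.176, 0.01 ]), array([0.679, 0.083, 0.01 ])]
tear [0.73996482 0.26614078 0.01      ]
yellow lens top [0.44348082 0.0975102  0.24369024] [0.4441014  0.12721995 0.23819092] [0.44358776 0.0705804  0.22739108]
dark lens [0.67838422 0.12188296 0.24339272]
```

View pics/c.png

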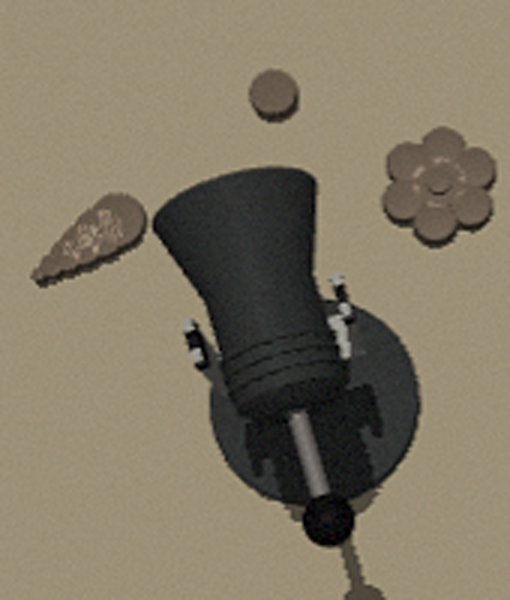

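The crop shows the dark lamp with its ball at top (239,233) and the grey flower at top (276,121). The foot centre comes out at (0.626, 0.111), and the ball is 112 mm from it at a height of 0.20, which fits. The flower is 167 mm from the foot, also fitting. The ball should end at (0.565, 0.146, 0.284), with the azimuth going from 14° to -30°. I'm moving above the ball now.

step_arm --pt "8.5 0 0 -5 0" --pt "8.5 0 0 -10 0" --pt "8.5 51.9 -59.5 -12 3.7" --pt "8.5 51.9 -59.5 -12 3.7" --pt "8.5 51.9 -59.5 -12 3.7" --pt "8.5 51.9 -59.5 -12 3.7" --pt "8.5 51.9 -59.5 -12 3.7" --pt "8.5 51.9 -59.5 -12 3.7" --pt "8.5 51.9 -59.5 -12 3.7" --pt "8.5 51.9 -59.5 -12 3.7" --pt "8.5 51.9 -59.5 -12 3.7" --pt "8.5 51.9 -59.5 -12 3.7" --pt "8.5 51.9 -59.5 -12 3.7" --pt "8.5 51.9 -59.5 -12 3.7" --pt "8.5 51.9 -59.5 -12 3.7" --pt "8.5 51.9 -59.5 -12 3.7" --pt "8.5 51.9 -59.5 -12 3.7" --pt "8.5 51.9 -59.5 -12 3.7" --pt "8.5 51.9 -59.5 -12 3.7" --pt "8.5 51.9 -59.5 -12 3.7"

```text
time: 2.1
tool_pos: [0.5182, 0.0837, 0.3504]
tcp_rot: [3.117, 0.391, -0.003]
wrist_force: [-0.2, 0.1, 0.3]
width: 0.992
grip_force: 0.0
```

```bash
python3 - <<'E'
from h import *
p,d=bot.read_camera('scene');cv2.imwrite('pics/s1.png',cv2.resize(np.ascontiguousarray(p[20:290,180:440,::-1]),None,fx=2,fy=2))
E
```

```text
(no output)
```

View pics/s1.png

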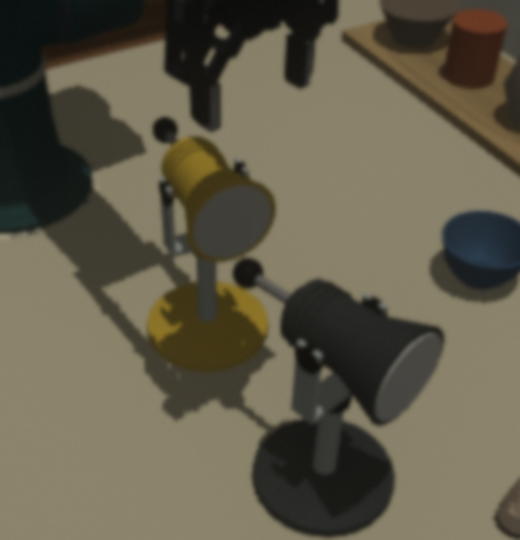

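The fingers, at crop (205,120) and (300,80), straddle the ball at (248,272), which stands clear of the yellow lamp. Descending and pinching.

step_arm --pt "8.5 0 0 4 0" --pt "8.5 0 0 8 0" --pt "8.5 0 0 12 0" --pt "8.5 0 0 15 0" --pt "8.5 0 0 17 0" --pt "8.5 0 0 17 0" --pt "8.5 0 0 17 0" --pt "6 0 0 17 0" --pt "4 0 0 17 0" --pt "2 0 0 17 0" --pt "2 0 0 17 0" --pt "2 0 0 17 0" --pt "2 0 0 17 0" --pt "2 0 0 17 0" --pt "2 0 0 17 0" --force 30

```text
time: 3.65
tool_pos: [0.519, 0.0831, 0.1817]
tcp_rot: [3.117, 0.388, 0.002]
wrist_force: [0.5, -1.0, 2.3]
width: 0.304
grip_force: 29.3
```

```bash
python3 - <<'E'
from h import *
s=bot.read_state();M=rot(s['tcp_rot']);P=np.array([.626,.111,.2]);F=np.array([.771,.0284,0])
B0=s['tool_pos']+[0,0,.019]
v=F-P;a1=np.arctan2(v[1],v[0]);t1=np.arctan2(-v[2],np.hypot(*v[:2]))
w=P-B0;a0=np.arctan2(w[1],w[0]);t0=0;L=np.linalg.norm(w);print(L,np.degrees([a0,a1,t1]),s['q'])
for f in np.linspace(0,1,17)[1:]:
    a=a0+f*(a1-a0);t=t1*f
    B=P+L*np.array([-np.cos(t)*np.cos(a),-np.cos(t)*np.sin(a),np.sin(t)])
    print((100*M.T@(B-B0)).round(1),np.degrees(a0-a).round(0))
E
```

```text
0.11059790133695695 [ 14.60225898 -29.66822577  50.15897395] [ 1.11491552e-01  1.80026058e-02  1.97708466e+00 -1.25715824e-04
  1.14545308e+00  1.43497209e+00]
[ 0.  -0.5 -0.5] 3.0
[ 0.1 -1.1 -1.1] 6.0
[ 0.3 -1.6 -1.7] 8.0
[ 0.5 -2.1 -2.3] 11.0
[ 0.7 -2.6 -2.9] 14.0
[ 1.  -3.  -3.5] 17.0
[ 1.4 -3.4 -4.1] 19.0
[ 1.8 -3.8 -4.6] 22.0
[ 2.2 -4.1 -5.2] 25.0
[ 2.7 -4.4 -5.7] 28.0
[ 3.2 -4.6 -6.2] 30.0
[ 3.7 -4.8 -6.7] 33.0
[ 4.2 -5.  -7.2] 36.0
[ 4.8 -5.  -7.6] 39.0
[ 5.4 -5.  -8. ] 42.0
[ 6.  -5.  -8.4] 44.0
```

step_arm --pt "2 0 -0.5 -0.5 3" --pt "2 0.1 -1.1 -1.1 6" --pt "2 0.3 -1.6 -1.7 8" --pt "2 0.5 -2.1 -2.3 11" --pt "2 0.7 -2.6 -2.9 14" --pt "2 1.0 -3.0 -3.5 17" --pt "2 1.4 -3.4 -4.1 19" --pt "2 1.8 -3.8 -4.6 22" --pt "2 2.2 -4.1 -5.2 25" --pt "2 2.7 -4.4 -5.7 28" --pt "2 3.2 -4.6 -6.2 30" --pt "2 3.7 -4.8 -6.7 33" --pt "2 4.2 -5.0 -7.2 36" --pt "2 4.8 -5.0 -7.6 39" --pt "2 5.4 -5.0 -8.0 42" --pt "2 6.0 -5.0 -8.4 42" --pt "2 6.0 -5.0 -8.4 42" --pt "2 6.0 -5.0 -8.4 42" --pt "2 6.0 -5.0 -8.4 42"

```text
time: 5.55
tool_pos: [0.563, 0.1463, 0.2642]
tcp_rot: [3.049, -0.755, -0.005]
wrist_force: [-3.7, 0.1, -0.3]
width: 0.303
grip_force: 30.2
```

```bash
python3 - <<'E'
from h import *
p,d=bot.read_camera('scene');cv2.imwrite('pics/s2.png',cv2.resize(np.ascontiguousarray(p[80:380,180:480,::-1]),None,fx=2,fy=2))
E
```

```text
(no output)
```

View pics/s2.png

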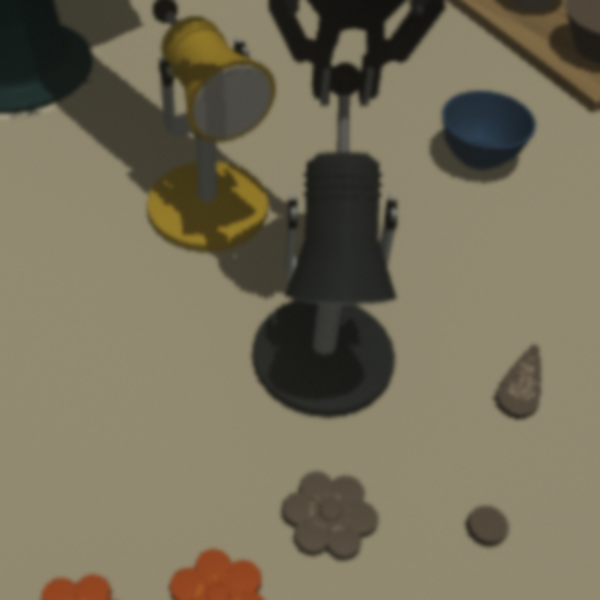

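The lamp now points at the flower at crop (329,512), and the ball at (345,78) is held between the fingers. I'll release it and lift straight up.

step_arm --pt "4 0 0 0 0" --pt "6 0 0 0 0" --pt "8.5 0 0 0 0" --pt "8.5 0 0 0 0" --pt "8.5 0 0 0 0" --pt "8.5 0 0 0 0" --pt "8.5 0 0 -2 0" --pt "8.5 0 0 -5 0" --pt "8.5 0 0 -9 0" --pt "8.5 -4 0 -12 0" --pt "8.5 -8 0 -12 0" --pt "8.5 -12 0 -12 0" --pt "8.5 -12 0 -12 0" --pt "8.5 -12 0 -12 0"

```text
time: 7.0
tool_pos: [0.4581, 0.2026, 0.3858]
tcp_rot: [-3.049, 0.753, -0.002]
wrist_force: [0.5, 0.2, -0.2]
width: 0.994
grip_force: 0.0
```

```bash
python3 - <<'E'
from h import *
for n in('scene','top'):
    p,d=bot.read_camera(n);np.savez(n+'2.npz',p=p,d=d);cv2.imwrite(f'pics/{n}3.png',p[:,:,::-1])
E
```

```text
(no output)
```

View pics/scene3.png

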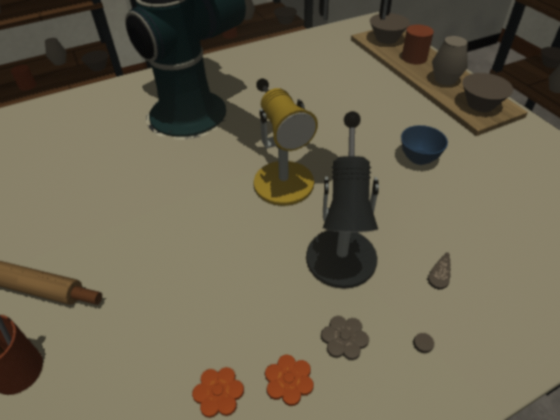

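View pics/top3.png

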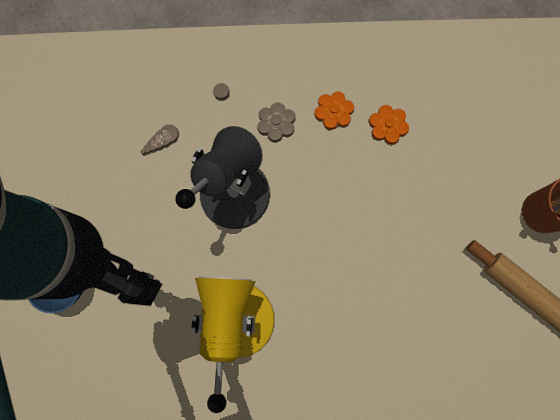

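The ball is free at scene (352,120) and top (185,199), and the flower and teardrop haven't moved. I'll check the aim and hand in if it's good.

```bash
python3 - <<'E'
from h import *
(o1,d1),(o2,d2)=ray('scene',352,120),ray('top',185,199)
t=np.linalg.lstsq(np.c_[d1,-d2],o2-o1,rcond=None)[0];B=(o1+t[0]*d1+o2+t[1]*d2)/2
P=np.array([.626,.111,.2]);F=np.array([.771,.0284,0]);x=P-B;L=np.linalg.norm(x);x/=L
y=np.cross([0,0,1],x);y/=np.linalg.norm(y);z=np.cross(x,y)
e=(F-B)@y,(F-B)@z;print(B,L,e)
if max(map(abs,e))<.022: print(bot.finish_job())
E
```

```text
[0.55726771 0.15049554 0.27833241] 0.11144501573781285 (np.float64(0.0006252732382248198), np.float64(-0.024968571441894096))
```

```bash
python3 - <<'E'
from h import *
P=np.array([.626,.111,.2]);F=np.array([.771,.0284,0])
for n,s in(('scene',(352,120)),('top',(185,199))):
    f=np.load(n+'2.npz');u,v=s
    q=f['p'][v-14:v+15,u-14:u+15].max(2);m=cv2.morphologyEx((q<28).astype(np.uint8),cv2.MORPH_OPEN,np.ones((7,7)))
    k,l,st,c=cv2.connectedComponentsWithStats(m);i=1+np.argmax(st[1:,4]);cu,cv_=c[i]+[u-14,v-14]
    o,d=ray(n,cu,cv_);D=np.median(f['d'][v-2:v+3,u-2:u+3]);B=o+d*D+d/np.linalg.norm(d)*.014
    x=P-B;L=np.linalg.norm(x);x/=L;y=np.cross([0,0,1],x);y/=np.linalg.norm(y)
    print(n,cu,cv_,st[i],B,L,(F-B)@y,(F-B)@np.cross(x,y))
E
```

```text
Traceback (most recent call last):
ValueError: attempt to get argmax of an empty sequence
```

```bash
python3 - <<'E'
from h import *
P=np.array([.626,.111,.2]);F=np.array([.771,.0284,0])
for n,s in(('scene',(352,120)),('top',(185,199))):
    f=np.load(n+'2.npz');u,v=s
    q=f['p'][v-14:v+15,u-14:u+15].max(2);t,m=cv2.threshold(q,0,255,cv2.THRESH_BINARY_INV|cv2.THRESH_OTSU)
    m=cv2.morphologyEx(m,cv2.MORPH_OPEN,np.ones((7,7)))
    k,l,st,c=cv2.connectedComponentsWithStats(m);i=l[14,14];cu,cv_=c[i]+[u-14,v-14]
    o,d=ray(n,cu,cv_);D=np.median(f['d'][v-2:v+3,u-2:u+3]);B=o+d*D+d/np.linalg.norm(d)*.014
    x=P-B;L=np.linalg.norm(x);x/=L;y=np.cross([0,0,1],x);y/=np.linalg.norm(y)
    print(n,t,cu,cv_,st[i],B,L,(F-B)@y,(F-B)@np.cross(x,y))
E
```

```text
scene 85.0 351.64383561643837 119.40639269406392 [  6   6  16  16 219] [0.5574363  0.15075739 0.27987462] 0.1125237156368386 0.001280129481083642 -0.022417894458900703
top 90.0 185.10932475884243 198.14790996784566 [  5   4  19  19 311] [0.55762723 0.14896668 0.28006498] 0.11192276230133592 -0.0018210895974847092 -0.020381865258488854
```

Three measurements agree: about 0 mm off sideways and 20–25 mm up-down, against the 45 mm allowed. Handing in.

```bash
python3 -c "
from h import *
print(bot.finish_job())"
```

```text
the job is handed in; nothing more can be done
None
```

The dark lamp is aimed at the grey flower and released, measured about 0 mm off sideways and 20–25 mm up-down (45 mm allowed), with no visible shift of the flower or teardrop; the job is handed in, and no verdict came back.

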